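# Seat the lapping jig's carriage and hold the offset lever over it

### The arm

A 6-joint arm with a two-finger parallel gripper is mounted at the origin on the work surface. World frame = base frame: x ahead of the robot, y to its left, z up, the work surface at z = 0. Lengths are in m, angles in degrees, forces in N, time in s.
With the tool pointing down it reaches from about 0.25 to 0.725 m from the base axis. Payload 9.7 kg.
Tool frame: the origin (TCP) lies on the centre line of the jaws, within the pads' length; the fingertips stand 17 mm ahead of it and the grasp point (between the pads) lies 2 mm behind it (bot.nose_length is the distance from the TCP to the fingertips, in m); x points along the fingers, y is the direction in which the jaws open and shut, and the axes are right-handed (so a half turn about x gives the same grasp; the last joint's range is limited). The gripper opens to 85 mm and grips with 20 to 120 N. Pads are 22 mm wide; open, the fingers measure 114 mm over their backs; the gripper's body (76 mm by 85 mm) begins 54 mm behind the grasp point. The pads swing forward as they close: fully open they stand 13 mm farther back than shut.
Start: joints at [-77.177, 4.979, 10.078, 95.1, 0, 90], TCP at [0.122, -0.536, 0.248] pointing down, gripper open.
Joint ranges: [-179.16, 179.16], [-48.56, 103.87], [-65.8, 70.77], [-126.05, 130.52], [-82.76, 87.17], [-180, 180]. Speed limits (degrees/s): [127.2, 127.2, 147.25, 180, 180, 180].

### API

Orientations are given as [roll, pitch, yaw] about the fixed x, y, z axes, in that order (R = Rz(yaw) Ry(pitch) Rx(roll)).
In Python, from workcell import bot, viewer, ticket gives the robot as it stands.
- The arm moves only by the tool jog_arm, never from a script. Its argument "deltas" is a list of rows, each an object of numbers: "fingers": the opening, from 0 (shut) to 1 (fully open); "x", "y", "z": the shift along the world's x, y, z in mm; "twist": the turn about the world's z in degrees. A call has 1 to 10 rows; each row is the pose to reach, as a shift and turn from the pose measured when the call began; what a row does not reach only later rows make up. A row lasts 1/10 s, in which the tool goes at most 50 mm and 8.59 degrees, less where a joint would pass 70% of its speed; a pose out of reach is approached as far as the arm can. A call with a gripper value outside its range is refused whole. The fingers move at their own pace and stop on an object; "grip_force" is the grip in N (left out, the last holds). Time passes only in rows, so rows that repeat a pose let the fingers close. It gives the time, the measured TCP pose, the force and the opening at its end, in the units of the state.
- bot.get_obs(): the state, without advancing time (a new reading comes with each control period).
- viewer.camera(name): name is "scene" or "top" or "wrist"; returns a dict with "image" (384x512x3 uint8, red, green, blue), "fovy" (degrees; the focal length in pixels is half the picture's height over the tangent of half this angle, whatever the lens; pixels are square), "cx", "cy" (the principal point, pixels), "D" ([k1, k2, p1, p2, k3] as OpenCV has them; the pictures are not rectified), "world_to_cam" (4x4, takes a point from world to camera coordinates); the wrist camera has in their place "tool_from_camera" (4x4, takes a point from camera to tool coordinates, whose origin is the TCP and whose axes are the tool frame's). Camera axes: x right, y down, z forward; pixel columns grow to the right and rows downward; lengths in m; the calibration is good to about 2 mm. A picture is of the moment at which its call begins: read the wrist's pose just before it. There is no depth.
- ticket.job_done(): hands the job in, once; it reports no verdict.
The state is a dict: "time": time; "q": joint angles; "qd": joint speeds; "joint_efforts": joint torques, N m; "ee_pos": TCP position; "tcp_rot": TCP orientation; "wrist_force": force on the tool from outside, world axes, zero at the start; "torque": the same for the moment, N m; "opening": finger opening in m.
Only numpy, scipy, OpenCV 4.12 (cv2) and the standard library are available. Lean on these libraries where they do the work, as an engineer would, in place of code of your own. Each camera call takes 0.05 s, during which the arm holds its last target.

### The job

First push the jig's carriage along its track by the upright tab until the spring plunger clicks into its notch. Then pick up the heavy-ended cast lever by its balance point and finish while still holding it level and still a few centimetres clear above the carriage, its bored boss straight over the post and its small eye straight over the fork, so that I can slip a lap ring underneath; do not put it down or let go. Leave the lap ring, spool, valve cap and dial indicator where they are.

Things in the scene. Friction and masses are not known exactly. Their poses are not given: they have to be found in the camera images.
- carriage (a joint): travel of the steel carriage on its track, m: starts at 0 to 0.025, slides only along its own +x (tab towards fork). Up to about 0.051 it resists with some 2 N (plus 12 N per m/s), then the spring plunger resists (about 10 N in all) until it snaps into the notch and holds the carriage at 0.070; hard stop at 0.072. Seated: above 0.067
- push_tab (a point): centre of the top edge of the upright steel tab at the carriage's rear end. Tab 12 mm thick (x), 44 mm wide (y), rising 50 mm above the carriage plate, top 78 mm above the bench; push its rear (-x) face towards +x. Behind it is only the track, 22 mm high. Axes of the carriage: x along the slide from tab to fork, z up
- post_top (a point): top centre of the round steel post on the carriage, 14 mm thick, 32 mm above the carriage plate, 60 mm above the bench; lies 46 mm towards +x from the push tab's centre. Axes as push_tab
- fork_top (a point): top centre between the two upright prongs of the fork on the carriage, 175 mm towards +x from the post, same height (60 mm above the bench); prongs 22 x 8 mm, 26 mm apart. Axes as push_tab
- lever_balance (a point): balance point of the loose dark cast-iron lever (about 0.8 kg), half-way up its bar, 22 mm above its underside. Bar 12 mm wide (y), 20 mm high, 12 mm off the bench, from a heavy round boss (48 mm diameter, 42 high, 18 bore) 49 mm towards -x to a small round eye (22 mm diameter, 34 high) 126 mm towards +x. Axes: x from boss to eye, z up
- lever_bore (a point): centre of the bore at the underside of the lever's boss, 49 mm towards -x from the balance point, 22 mm lower. Axes as lever_balance
- lever_eye (a point): centre of the hole at the underside of the lever's small eye, 126 mm towards +x from the balance point, 22 mm lower. Axes as lever_balance
- lap_ring: bystander: copper lap ring, 68 mm outside, 48 mm inside, 22 mm high; origin at the centre of its underside
- spool: bystander: blued steel spool, 52 mm diameter, 52 mm high; origin at the centre of its underside
- valve_cap: bystander: green cast-iron valve cap, 72 mm flange, 46 mm high; origin at the centre of its underside
- dial: bystander: chrome dial indicator lying on its back, 56 mm case, 22 mm high, stem reaching 78 mm from its centre towards -x; origin at the centre of its underside
- jig: the jig's grey track, 330 x 85 x 22 mm, fixed to the bench, carrying the carriage; the spring plunger's housing (34 x 34 mm, 48 mm high, brass knob) stands at its -y side, farthest from the robot. Origin: centre of its underside; x along the slide as for push_tab

How it is judged:
By the outcome, as a careful person would: the job done as asked, in the order asked, and still so for the second after the job is handed in, while the arm keeps its last pose, push and grip.
It also fails if it takes over 48 s, if anything falls off the work surface, if the arm or the gripper's body presses on something with over 40 N, if the wrist force passes 120 N, or if a joint passes its speed limit or range.

## Working session

There is one attempt and no reset: what is moved stays moved. The work goes in short steps, Python scripts to look and compute and a tool call to move; the robot and the scene stay as the last step left them, time stands still between calls to the robot, and variables do not carry over. Pictures are saved under pics/ and viewed, and the job is handed in when it is done.

Besides the shell and the picture viewer there is one more tool, called after "Emit:" by a JSON object that holds its "op" and its "data". jog_arm: Moves the arm, as the interface text tells. Its arguments: {"type":"object","properties":{"deltas":{"type":"array"},"grip_force":{"type":"number"}},"required":["deltas"]}

```bash
ls; mkdir -p pics; python3 - <<'E'
from workcell import bot, viewer, ticket
import cv2,pickle
o=bot.get_obs();print({k:(v if not hasattr(v,'round') else v) for k,v in o.items()})
d={}
for n in ("scene","top"):
    c=viewer.camera(n);d[n]=c
    cv2.imwrite(f"pics/{n}0.png",c["image"][:,:,::-1])
    print(n,{k:v for k,v in c.items() if k!="image"})
pickle.dump(d,open("c0.pkl","wb"))
E
```

```text
pics
{'time': 0.0, 'q': array([-7.71772632e+01,  5.01039356e+00,  1.00346686e+01,  9.50993909e+01,
       -1.13521714e-04,  9.00030534e+01]), 'qd': array([-0.02136904, -0.00946373, -0.03976016,  0.03957598,  0.00724594,
        0.04517376]), 'joint_efforts': array([-7.01166337e-04, -5.20381951e+01,  4.64807332e+01,  1.60943315e-02,
        6.80765243e-05,  4.08468054e-05]), 'ee_pos': array([ 0.12201839, -0.53608355,  0.24759175]), 'tcp_rot': array([-89.91035626,  89.92488407, 102.90932725]), 'wrist_force': array([ 0.07919752,  0.24942891, -0.85420409]), 'torque': array([ 0.02145306, -0.0229698 ,  0.00439277]), 'opening': 0.08578656933637181}
scene {'fovy': 48.63140893597187, 'cx': 252.50088742845534, 'cy': 202.28164981561062, 'D': array([-0.13938204,  0.        ,  0.        ,  0.        ,  0.        ]), 'world_to_cam': array([[-0.14299317,  0.98962688,  0.01384135,  0.07600989],
       [ 0.85409609,  0.13045209, -0.50348994, -0.46774028],
       [-0.50007281, -0.06017378, -0.86389021,  1.37361228],
       [ 0.        ,  0.        ,  0.        ,  1.        ]])}
top {'fovy': 53.802327726967114, 'cx': 255.85932343335344, 'cy': 190.04010632064671, 'D': array([-0.02493141,  0.        ,  0.        ,  0.        ,  0.        ]), 'world_to_cam': array([[-0.00657061, -0.99962823, -0.02646201,  0.02398137],
       [-0.98076627,  0.01160442, -0.19484058,  0.58168792],
       [ 0.19507522,  0.02467282, -0.9804779 ,  0.94347074],
       [ 0.        ,  0.        ,  0.        ,  1.        ]])}
```

View pics/scene0.png

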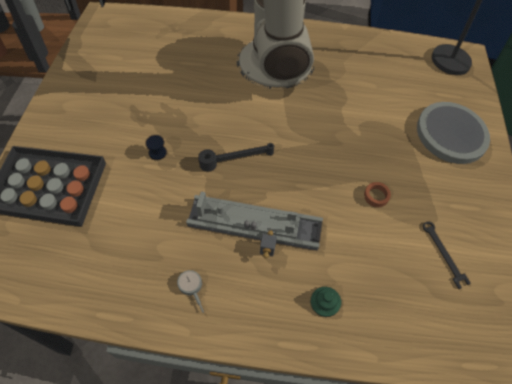

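View pics/top0.png

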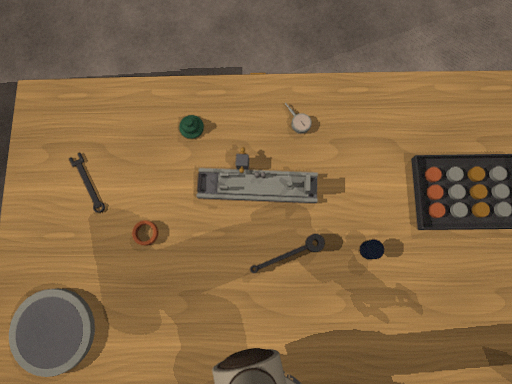

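The scene shows: the jig lies in the middle, with its tab at the right end in the top view (about 307,185) and its fork at the left. The lever's boss is at top-view (316,243) and its eye at (254,269). Next I'll enlarge the crops.

```bash
cat > h.py <<'E'
import numpy as np,cv2,pickle
from scipy.spatial.transform import Rotation as Rn
def K(c):
    h=c["image"].shape[0];f=h/2/np.tan(np.radians(c["fovy"]/2))
    return np.array([[f,0,c["cx"]],[0,f,c["cy"]],[0,0,1.]])
def w2c(c):
    if "world_to_cam" in c: return np.array(c["world_to_cam"])
    T=np.eye(4);T[:3,:3]=Rn.from_euler("xyz",c["rot"],degrees=True).as_matrix();T[:3,3]=c["pos"]
    return np.linalg.inv(T@np.array(c["tool_from_camera"]))
def ray(c,uv):
    uv=np.array(uv,float).reshape(-1,1,2)
    n=cv2.undistortPoints(uv,K(c),np.array(c["D"]))[:,0]
    W=np.linalg.inv(w2c(c));d=np.c_[n,np.ones(len(n))]@W[:3,:3].T
    return W[:3,3],d
def on(c,uv,z):
    o,d=ray(c,uv);return o+d*((z-o[2])/d[:,2])[:,None]
def proj(c,P):
    T=w2c(c);return cv2.projectPoints(np.array(P,float).reshape(-1,1,3),cv2.Rodrigues(T[:3,:3])[0],T[:3,3],K(c),np.array(c["D"]))[0][:,0]
def tri(cs,uvs):
    A=np.zeros((3,3));b=np.zeros(3)
    for c,uv in zip(cs,uvs):
        o,d=ray(c,uv);d=d[0]/np.linalg.norm(d[0]);M=np.eye(3)-np.outer(d,d);A+=M;b+=M@o
    return np.linalg.solve(A,b)
def wrist(name):
    from workcell import bot,viewer
    o=bot.get_obs();c=viewer.camera("wrist");c["pos"]=o["ee_pos"];c["rot"]=o["tcp_rot"]
    cv2.imwrite(f"pics/{name}.png",c["image"][:,:,::-1]);pickle.dump(c,open(name+".pkl","wb"));return c
E
python3 - <<'E'
from h import *
d=pickle.load(open("c0.pkl","rb"))
t=d["top"]["image"];s=d["scene"]["image"]
cv2.imwrite("pics/tc.png",cv2.resize(t[140:290,180:400],None,fx=3.6,fy=3.6,interpolation=cv2.INTER_CUBIC)[:,:,::-1])
cv2.imwrite("pics/sc.png",cv2.resize(s[125:265,140:340],None,fx=4,fy=4,interpolation=cv2.INTER_CUBIC)[:,:,::-1])
E
```

```text
(no output)
```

View pics/tc.png

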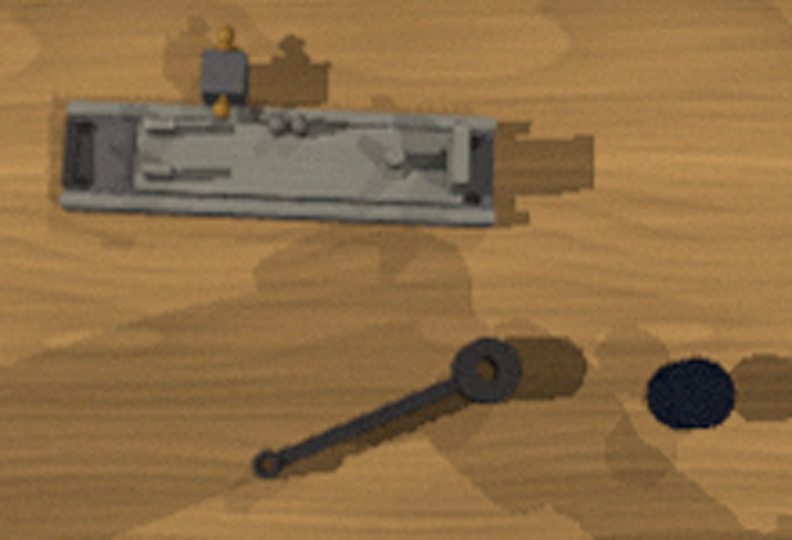

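View pics/sc.png

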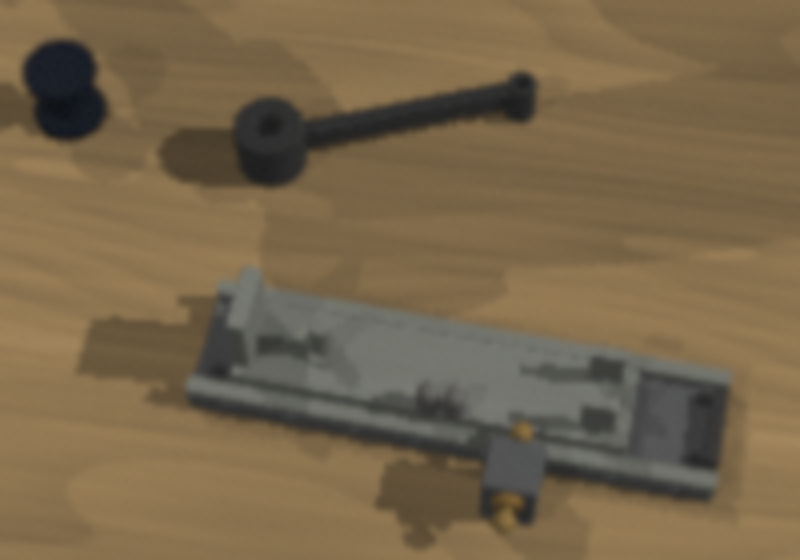

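```bash
python3 - <<'E'
from h import *
d=pickle.load(open("c0.pkl","rb"));t=d["top"];s=d["scene"]
f=lambda u,v:(180+u/3.6-.36,140+v/3.6-.36)
g=lambda u,v:(140+u/4-.37,125+v/4-.37)
for n,uv,z in [("tab",(459,155),.078),("trackTL",(68,103),.022),("BL",(62,208),.022),("TR",(495,118),.022),("BR",(495,222),.022),("boss",(487,370),.042),("eye",(267,464),.034),("post",(396,158),.060)]:
    print(n,on(t,f(*uv),z)[0].round(4))
for n,uv,z in [("tab",(247,300),.078),("boss",(269,119),.042),("eye",(521,83),.034),("post",(322,341),.06)]:
    print("s",n,on(s,g(*uv),z)[0].round(4))
def P(n,a,b):
    B=on(t,f(*a),.042)[0];E=on(t,f(*b),.034)[0];
    v=E-B;print(n,np.linalg.norm(v[:2]),np.degrees(np.arctan2(v[1],v[0])))
P("lever",(487,370),(267,464))
E
```

```text
tab [ 0.5956 -0.1149  0.078 ]
trackTL [0.6527 0.1789 0.022 ]
BL [0.5702 0.1816 0.022 ]
TR [ 0.6365 -0.1498  0.022 ]
BR [ 0.5558 -0.1467  0.022 ]
boss [ 0.4439 -0.1341  0.042 ]
eye [0.3782 0.026  0.034 ]
post [ 0.5979 -0.0708  0.06  ]
s tab [ 0.6036 -0.1139  0.078 ]
s boss [ 0.4443 -0.1355  0.042 ]
s eye [0.3828 0.0257 0.034 ]
s post [ 0.6146 -0.0673  0.06  ]
lever 0.172992132039107 112.32390677512264
```

```bash
python3 - <<'E'
from h import *
c=wrist("w0");print(c["fovy"],c["cx"],c["cy"],c["D"]);print(c["tool_from_camera"])
print(Rn.from_euler("xyz",c["rot"],degrees=True).as_matrix().round(3))
E
```

```text
64.33294864428541 251.48527001135372 191.48174421098744 [-0.08274267  0.          0.          0.          0.        ]
[[-4.99338600e-04 -3.00201601e-01  9.53875647e-01 -1.24957615e-01]
 [ 9.99999834e-01 -4.23610338e-04  3.90166178e-04  8.03385157e-04]
 [ 2.86943074e-04  9.53875683e-01  3.00201763e-01 -7.69818977e-02]
 [ 0.00000000e+00  0.00000000e+00  0.00000000e+00  1.00000000e+00]]
[[-0.     0.222 -0.975]
 [ 0.001 -0.975 -0.222]
 [-1.    -0.001  0.   ]]
```

View pics/w0.png

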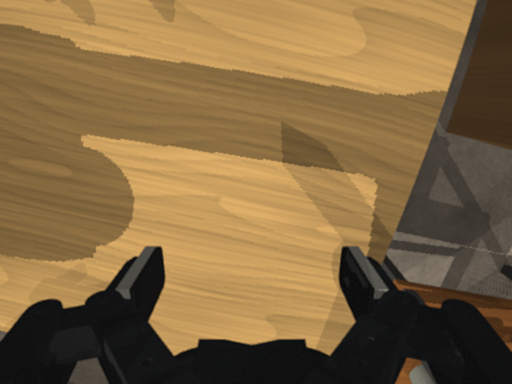

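Emit:
{"op": "jog_arm", "data": {"deltas": [{"x": 48, "y": 34, "twist": 8.5}, {"x": 96, "y": 68, "twist": 17}, {"x": 144, "y": 102, "twist": 25}, {"x": 190, "y": 137, "twist": 33}, {"x": 238, "y": 171, "twist": 41}, {"x": 286, "y": 206, "twist": 49}, {"x": 334, "y": 240, "twist": 57}, {"x": 382, "y": 275, "twist": 65}, {"x": 430, "y": 310, "twist": 73}, {"x": 478, "y": 346, "twist": 74.4}]}}

```text
validation failed for argument at $.de...
```

Emit:
{"op": "jog_arm", "data": {"deltas": [{"x": 0, "y": 0}, {"x": 0, "y": 0}]}}

```text
validation failed for argument at $.de...
```

```bash
python3 - <<'E'
from h import *
c=wrist("w1");print(c["pos"],c["rot"]);print(Rn.from_euler("xyz",c["rot"],degrees=True).as_matrix().round(3))
E
```

```text
[ 0.12200525 -0.53614318  0.24776179] [-88.30391057  89.94322395 104.51758569]
[[-0.     0.222 -0.975]
 [ 0.001 -0.975 -0.222]
 [-1.    -0.001  0.   ]]
```

View pics/w1.png

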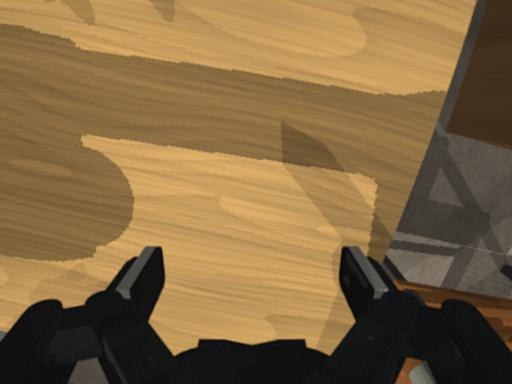

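The arm didn't move because both calls were refused. I'll give every key in each row.

Emit:
{"op": "jog_arm", "data": {"deltas": [{"fingers": 1, "x": 48, "y": 34, "z": 0, "twist": 8.5}, {"fingers": 1, "x": 96, "y": 68, "z": 0, "twist": 17}, {"fingers": 1, "x": 144, "y": 102, "z": 0, "twist": 25}, {"fingers": 1, "x": 190, "y": 137, "z": 0, "twist": 33}, {"fingers": 1, "x": 238, "y": 171, "z": 0, "twist": 41}, {"fingers": 1, "x": 286, "y": 206, "z": 0, "twist": 49}, {"fingers": 1, "x": 334, "y": 240, "z": 0, "twist": 57}, {"fingers": 1, "x": 382, "y": 275, "z": 0, "twist": 65}, {"fingers": 1, "x": 430, "y": 310, "z": 0, "twist": 73}, {"fingers": 1, "x": 478, "y": 346, "z": 0, "twist": 74.4}]}}

```text
time: 1.2
ee_pos: [0.5288, -0.242, 0.2478]
tcp_rot: [-79.9, 90.0, -172.4]
wrist_force: [-0.0, -1.7, -0.1]
opening: 0.0852
```

Emit:
{"op": "jog_arm", "data": {"deltas": [{"fingers": 1, "x": 35, "y": 26, "z": 0, "twist": 0}, {"fingers": 1, "x": 71, "y": 52, "z": 0, "twist": 0}, {"fingers": 1, "x": 71, "y": 52, "z": 0, "twist": 0}, {"fingers": 1, "x": 71, "y": 52, "z": 0, "twist": 0}]}}

```text
time: 1.6
ee_pos: [0.6003, -0.1892, 0.2468]
tcp_rot: [-92.6, 89.9, 175.0]
wrist_force: [-0.6, -0.2, 0.1]
opening: 0.0854
```

```bash
python3 - <<'E'
from h import *
c=wrist("w1");print(c["pos"],c["rot"]);print(Rn.from_euler("xyz",c["rot"],degrees=True).as_matrix().round(3))
cv2.imwrite("pics/w1b.png",cv2.resize(c["image"],(800,600),interpolation=cv2.INTER_CUBIC)[:,:,::-1])
E
```

```text
[ 0.60027544 -0.18921663  0.24683227] [-92.59764805  89.86385735 175.02530391]
[[-0.002  0.999 -0.041]
 [ 0.    -0.041 -0.999]
 [-1.    -0.002 -0.   ]]
```

View pics/w1b.png

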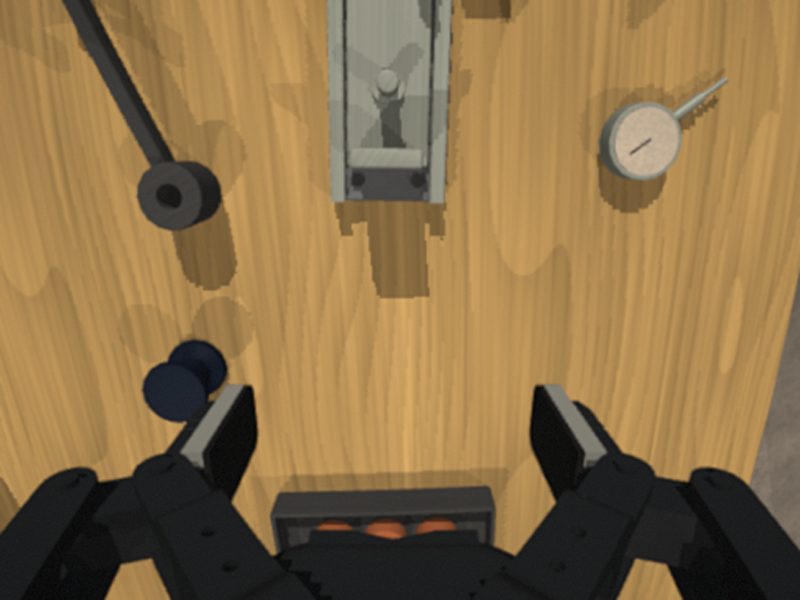

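```bash
python3 - <<'E'
from h import *
c=pickle.load(open("w1.pkl","rb"))
im=c["image"]
cv2.imwrite("pics/w1c.png",cv2.resize(im[20:150,190:310],None,fx=4.6,fy=4.6,interpolation=cv2.INTER_CUBIC)[:,:,::-1])
f=lambda u,v:(u/1.5625-.2,v/1.5625-.2)
for n,uv,z in [("tab",(386,157),.078),("tabL",(350,157),.078),("tabR",(421,157),.078),("post",(387,79),.06),("boss",(168,195),.042),("dial",(643,142),.022),("trL",(331,202),.022),("trR",(446,202),.022),("trL2",(331,10),.022),("trR2",(451,10),.022)]: print(n,on(c,f(*uv),z)[0].round(4))
E
```

```text
tab [ 0.599  -0.1169  0.078 ]
tabL [ 0.5776 -0.1159  0.078 ]
tabR [ 0.6198 -0.1177  0.078 ]
post [ 0.6014 -0.0709  0.06  ]
boss [ 0.4461 -0.1347  0.042 ]
dial [ 0.7829 -0.1124  0.022 ]
trL [ 0.5567 -0.1474  0.022 ]
trR [ 0.6401 -0.1509  0.022 ]
trL2 [ 0.5659 -0.0201  0.022 ]
trR2 [ 0.6455 -0.0236  0.022 ]
```

View pics/w1c.png

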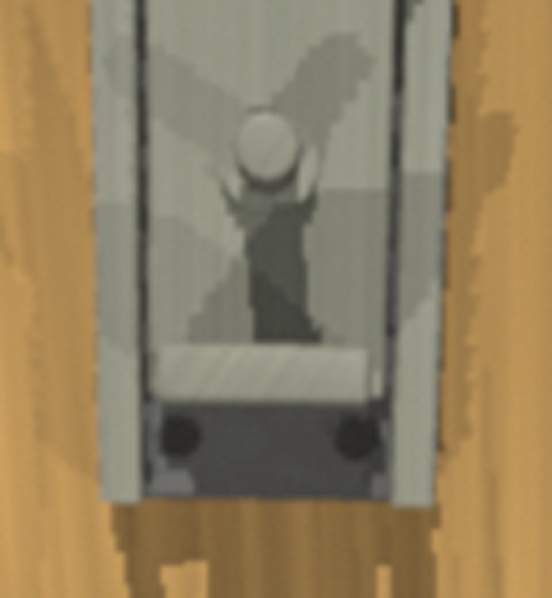

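The wrist view shows the tab's top at (386,157), the post at (387,79) and the boss at (168,195). That puts the tab at (0.599, -0.117). I'll shut the fingers and go down behind it.

Emit:
{"op": "jog_arm", "data": {"grip_force": 60, "deltas": [{"fingers": 0, "x": -3, "y": 25, "z": -30, "twist": 0}, {"fingers": 0, "x": -3, "y": 29, "z": -70, "twist": 0}, {"fingers": 0, "x": -3, "y": 29, "z": -110, "twist": 0}, {"fingers": 0, "x": -3, "y": 29, "z": -150, "twist": 0}, {"fingers": 0, "x": -3, "y": 29, "z": -180, "twist": 0}, {"fingers": 0, "x": -3, "y": 29, "z": -187, "twist": 0}, {"fingers": 0, "x": -3, "y": 29, "z": -187, "twist": 0}]}}

```text
time: 2.35
ee_pos: [0.5956, -0.1618, 0.0604]
tcp_rot: [-91.0, 89.8, 176.5]
wrist_force: [-0.6, -0.0, 0.7]
opening: 0.0001
```

```bash
python3 - <<'E'
from h import *
c=wrist("w2");print(c["pos"],c["rot"])
E
```

```text
[ 0.59561139 -0.16179383  0.06038266] [-90.96544181  89.8388991  176.49971167]
```

View pics/w2.png

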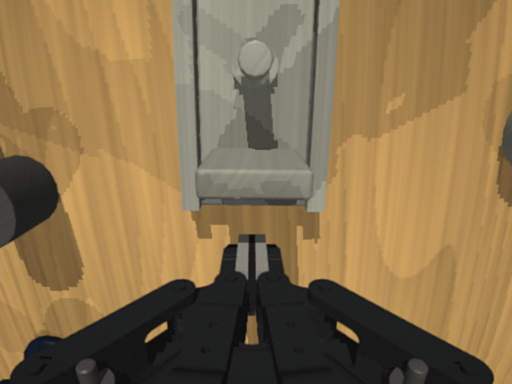

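The shut fingers (about 252,240) are centred behind the tab and clear of it. I'll start the push.

Emit:
{"op": "jog_arm", "data": {"deltas": [{"fingers": 0, "x": 1, "y": 12, "z": 0, "twist": 0}, {"fingers": 0, "x": 1, "y": 22, "z": 0, "twist": 0}, {"fingers": 0, "x": 1.4, "y": 27, "z": 0, "twist": 0}, {"fingers": 0, "x": 1.6, "y": 32, "z": 0, "twist": 0}, {"fingers": 0, "x": 1.8, "y": 37, "z": 0, "twist": 0}, {"fingers": 0, "x": 2, "y": 42, "z": 0, "twist": 0}, {"fingers": 0, "x": 2.2, "y": 47, "z": 0, "twist": 0}, {"fingers": 0, "x": 2.4, "y": 52, "z": 0, "twist": 0}, {"fingers": 0, "x": 2.6, "y": 57, "z": 0, "twist": 0}, {"fingers": 0, "x": 2.6, "y": 57, "z": 0, "twist": 0}]}}

```text
time: 3.4
ee_pos: [0.5989, -0.1039, 0.0616]
tcp_rot: [-106.1, 89.9, 161.4]
wrist_force: [0.1, 1.0, 0.7]
opening: 0.0
```

```bash
python3 - <<'E'
from h import *
c=wrist("w3");print(c["pos"],c["rot"])
E
```

```text
[ 0.59894753 -0.1038928   0.06162216] [-106.12130057   89.9230233   161.40245248]
```

View pics/w3.png

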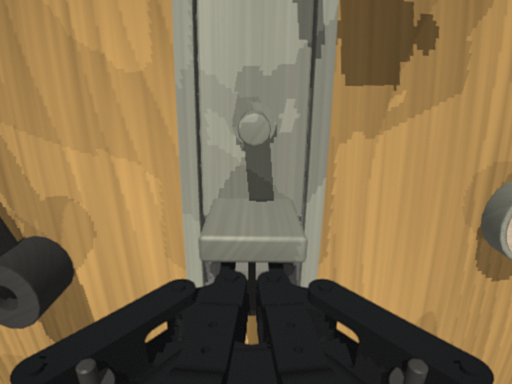

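```bash
python3 - <<'E'
from h import *
for n,p in (("w2",(255,58)),("w3",(254,128))):
    c=pickle.load(open(n+".pkl","rb"));print(on(c,p,.06)[0].round(4))
E
```

```text
[ 0.6013 -0.0717  0.06  ]
[ 0.6031 -0.0406  0.06  ]
```

The carriage has moved 31 mm. I'll continue.

Emit:
{"op": "jog_arm", "data": {"deltas": [{"fingers": 0, "x": 0.1, "y": 3, "z": 0, "twist": 0}, {"fingers": 0, "x": 0.3, "y": 6, "z": 0, "twist": 0}, {"fingers": 0, "x": 0.4, "y": 9, "z": 0, "twist": 0}, {"fingers": 0, "x": 0.5, "y": 12, "z": 0, "twist": 0}]}}

```text
time: 3.85
ee_pos: [0.5992, -0.0947, 0.0615]
tcp_rot: [-17.5, 89.7, -110.1]
wrist_force: [0.3, -13.5, -0.8]
opening: -0.0001
```

Emit:
{"op": "jog_arm", "data": {"deltas": [{"fingers": 0, "x": 0.1, "y": 2, "z": 0, "twist": 0}, {"fingers": 0, "x": 0.2, "y": 4, "z": 0, "twist": 0}]}}

```text
time: 4.05
ee_pos: [0.5992, -0.0915, 0.0614]
tcp_rot: [-16.3, 89.6, -109.0]
wrist_force: [-1.1, -10.4, 0.5]
opening: 0.0
```

Emit:
{"op": "jog_arm", "data": {"deltas": [{"fingers": 0, "x": 0.1, "y": 2, "z": 0, "twist": 0}, {"fingers": 0, "x": 0.2, "y": 4, "z": 0, "twist": 0}]}}

```text
time: 4.25
ee_pos: [0.5994, -0.0883, 0.0614]
tcp_rot: [-12.6, 89.5, -105.3]
wrist_force: [-0.8, -5.5, 0.1]
opening: 0.0001
```

```bash
python3 - <<'E'
from h import *
c=wrist("w4");print(c["pos"],c["rot"])
E
```

```text
[ 0.5993877  -0.08827138  0.06139652] [ -12.58437914   89.50436017 -105.29289145]
```

View pics/w4.png

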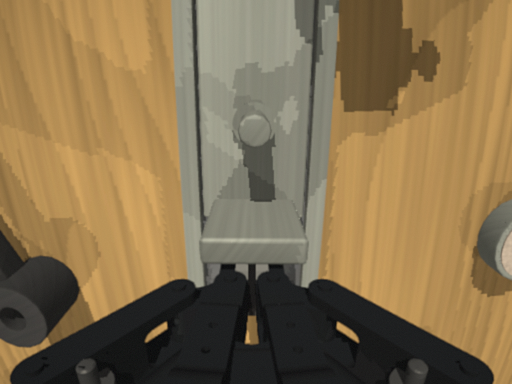

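Emit:
{"op": "jog_arm", "data": {"deltas": [{"fingers": 0, "x": 0.1, "y": 2, "z": 0, "twist": 0}, {"fingers": 0, "x": 0.1, "y": 3, "z": 0, "twist": 0}]}}

```text
time: 4.5
ee_pos: [0.5995, -0.0843, 0.0614]
tcp_rot: [-15.3, 89.6, -107.9]
wrist_force: [0.8, -2.3, -0.6]
opening: -0.0
```

Emit:
{"op": "jog_arm", "data": {"deltas": [{"fingers": 0, "x": 0.1, "y": 2, "z": 0, "twist": 0}, {"fingers": 0, "x": 0.1, "y": 3, "z": 0, "twist": 0}]}}

```text
time: 4.7
ee_pos: [0.5997, -0.0818, 0.0614]
tcp_rot: [-11.5, 89.5, -104.2]
wrist_force: [0.1, -9.9, -0.1]
opening: -0.0
```

```bash
python3 - <<'E'
from h import *
c=wrist("w5");print(c["pos"],c["rot"])
E
```

```text
[ 0.59966772 -0.08175608  0.06138583] [ -11.51393938   89.48665265 -104.20972551]
```

View pics/w5.png

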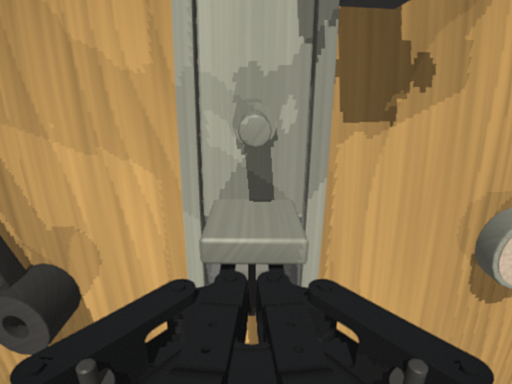

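Emit:
{"op": "jog_arm", "data": {"deltas": [{"fingers": 0, "x": 0.1, "y": 1.5, "z": 0, "twist": 0}, {"fingers": 0, "x": 0.1, "y": 2, "z": 0, "twist": 0}]}}

```text
time: 4.95
ee_pos: [0.5997, -0.0813, 0.0614]
tcp_rot: [-8.1, 89.3, -100.9]
wrist_force: [-0.4, -14.7, -0.5]
opening: -0.0001
```

Emit:
{"op": "jog_arm", "data": {"deltas": [{"fingers": 0, "x": 0.1, "y": 2, "z": 0, "twist": 0}, {"fingers": 0, "x": 0.1, "y": 3.5, "z": 0, "twist": 0}, {"fingers": 0, "x": 0.1, "y": 3.5, "z": 0, "twist": 0}]}}

```text
time: 5.25
ee_pos: [0.5997, -0.0804, 0.0615]
tcp_rot: [-5.4, 89.0, -98.3]
wrist_force: [0.1, -17.8, -0.7]
opening: -0.0003
```

The force dropped from about 10 N to 2 N, then rose steeply with almost no motion. That fits seating followed by the stop. I'll back off, rise and check by sight.

Emit:
{"op": "jog_arm", "data": {"deltas": [{"fingers": 0, "x": -0.5, "y": -15, "z": 0, "twist": 0}, {"fingers": 0, "x": -1, "y": -30, "z": 10, "twist": 0}, {"fingers": 0.3, "x": -5, "y": -30, "z": 55, "twist": 0}, {"fingers": 0.6, "x": -30, "y": 0, "z": 100, "twist": 0}, {"fingers": 1, "x": -60, "y": 30, "z": 140, "twist": 0}, {"fingers": 1, "x": -70, "y": 65, "z": 180, "twist": 0}, {"fingers": 1, "x": -70, "y": 100, "z": 190, "twist": 0}, {"fingers": 1, "x": -70, "y": 100, "z": 190, "twist": 0}, {"fingers": 1, "x": -70, "y": 100, "z": 190, "twist": 0}]}}

```text
time: 6.15
ee_pos: [0.5299, 0.0204, 0.2529]
tcp_rot: [1.6, 89.0, -91.2]
wrist_force: [-0.1, -0.1, -0.8]
opening: 0.0854
```

```bash
python3 - <<'E'
from h import *
c=wrist("w6");print(c["pos"],c["rot"]);print(w2c(c).round(3))
cv2.imwrite("pics/w6b.png",cv2.resize(c["image"],(800,600),interpolation=cv2.INTER_CUBIC)[:,:,::-1])
E
```

```text
[0.52989969 0.02040779 0.25293561] [  1.55661861  89.03247828 -91.2114553 ]
[[ 0.999 -0.049  0.001 -0.529]
 [-0.046 -0.947  0.317 -0.001]
 [-0.014 -0.317 -0.948  0.396]
 [ 0.     0.     0.     1.   ]]
```

View pics/w6b.png

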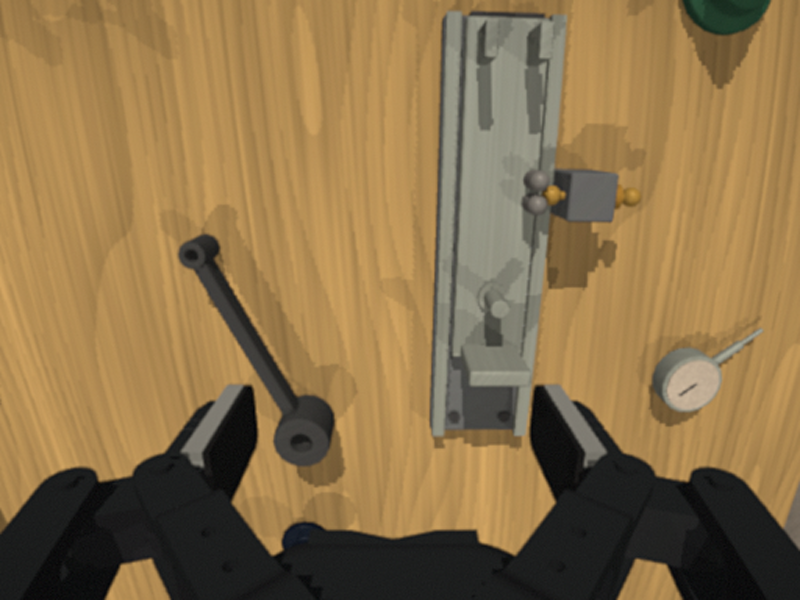

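```bash
python3 - <<'E'
from h import *
c=pickle.load(open("w6.pkl","rb"));im=c["image"]
print(Rn.from_euler("xyz",c["rot"],degrees=True).as_matrix().round(4))
a=cv2.resize(im[145:305,105:225],None,fx=3.7,fy=3.7,interpolation=cv2.INTER_CUBIC)
b=cv2.resize(im[0:120,270:420],None,fx=2.5,fy=2.5,interpolation=cv2.INTER_CUBIC)
b2=cv2.resize(im[175:280,275:350],None,fx=2.8,fy=2.8,interpolation=cv2.INTER_CUBIC)
H=np.zeros((600,830,3),np.uint8);H[:592,:444]=a;H[:300,450:825]=b;H[304:304+294,450:660]=b2
cv2.imwrite("pics/w6c.png",H[:,:800,::-1])
E
```

```text
[[-4.000e-04  9.988e-01 -4.830e-02]
 [-1.690e-02 -4.830e-02 -9.987e-01]
 [-9.999e-01  5.000e-04  1.690e-02]]
```

View pics/w6c.png

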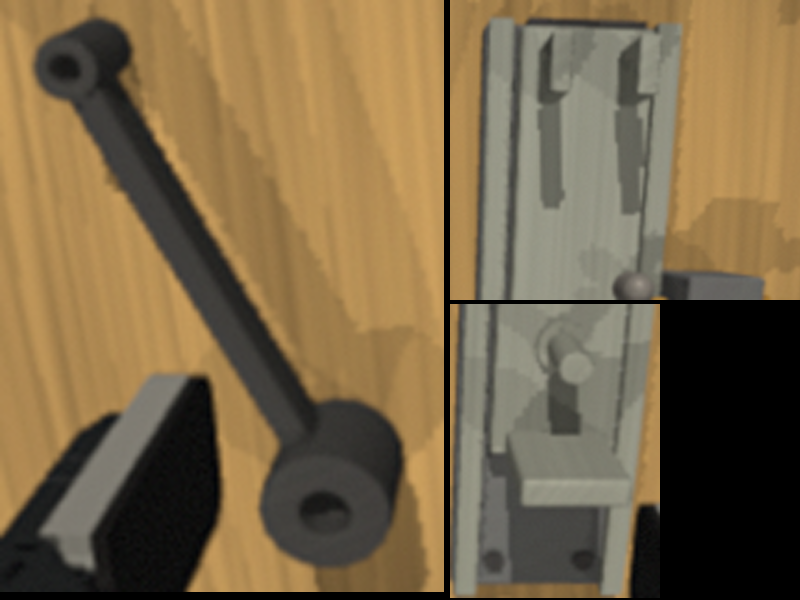

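```bash
cat > m.py <<'E'
from h import *
E
python3 - <<'E'
from h import *
c=pickle.load(open("w6.pkl","rb"))
A=lambda u,v:(105+u/3.7-.36,145+v/3.7-.36)
B=lambda u,v:(270+(u-450)/2.5-.3,v/2.5-.3)
C=lambda u,v:(275+(u-450)/2.8-.3,175+(v-304)/2.8-.3)
b=on(c,A(326,507),.042)[0];e=on(c,A(67,69),.034)[0]
p=on(c,C(575,368),.06)[0];f=on(c,B(604,63),.06)[0];t=on(c,C(577,492),.078)[0]
ang=lambda v:np.degrees(np.arctan2(v[1],v[0]))
print("boss",b,"eye",e,np.hypot(*(e-b)[:2]),ang(e-b));print("post",p,"fork",f,np.hypot(*(f-p)[:2]),ang(f-p));print("tab",t,np.hypot(*(p-t)[:2]))
print("balance",b+(e-b)*49/175)
tr=[on(c,(x/1.5625,y/1.5625),.022)[0] for x,y in((454,12),(438,435),(558,16),(521,436))];print(np.round(tr,4))
E
```

```text
boss [ 0.446763   -0.13263091  0.042     ] eye [0.38057323 0.02608892 0.034     ] 0.17196821537212464 112.63724347348848
post [ 0.60370549 -0.01790707  0.06      ] fork [0.61304051 0.15595417 0.06      ] 0.17411167219511792 86.92660381501996
tab [ 0.6018425  -0.06314076  0.078     ] 0.04527204155667951
balance [ 0.42822986 -0.08818936  0.03976   ]
[[ 0.5793  0.1812  0.022 ]
 [ 0.5618 -0.1467  0.022 ]
 [ 0.6502  0.177   0.022 ]
 [ 0.6349 -0.1521  0.022 ]]
```

The brass plunger tip at (552,195) sits between the two balls. The post moved 53 mm in all, so the carriage is seated. I'll move above the lever's balance point, about (0.428, -0.090), with twist +25°.

Emit:
{"op": "jog_arm", "data": {"deltas": [{"fingers": 1, "x": -25, "y": -28, "z": -30, "twist": 8}, {"fingers": 1, "x": -51, "y": -55, "z": -60, "twist": 16}, {"fingers": 0.8, "x": -77, "y": -82, "z": -90, "twist": 24}, {"fingers": 0.6, "x": -102, "y": -110, "z": -123, "twist": 25.2}, {"fingers": 0.6, "x": -102, "y": -110, "z": -123, "twist": 25.2}, {"fingers": 0.6, "x": -102, "y": -110, "z": -123, "twist": 25.2}]}}

```text
time: 6.8
ee_pos: [0.4265, -0.0918, 0.1274]
tcp_rot: [-11.8, 89.1, -79.6]
wrist_force: [0.8, -0.3, 0.3]
opening: 0.0514
```

```bash
python3 - <<'E'
from h import *
c=wrist("w7");print(c["pos"],c["rot"]);print(Rn.from_euler("xyz",c["rot"],degrees=True).as_matrix().round(4))
cv2.imwrite("pics/w7b.png",cv2.resize(c["image"],(800,600),interpolation=cv2.INTER_CUBIC)[:,:,::-1])
E
```

```text
[ 0.42652549 -0.09175053  0.12738378] [-11.77575763  89.07140137 -79.61185423]
[[ 0.0029  0.9261  0.3772]
 [-0.0159  0.3772 -0.926 ]
 [-0.9999 -0.0033  0.0159]]
```

View pics/w7b.png

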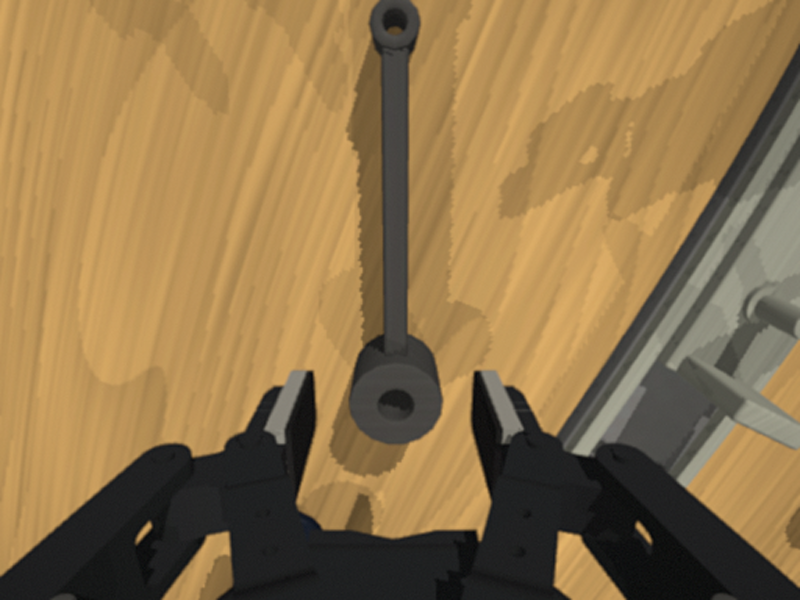

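```bash
python3 - <<'E'
from h import *
c=pickle.load(open("w7.pkl","rb"))
f=lambda u,v:(u/1.5625-.2,v/1.5625-.2)
b=on(c,f(396,400),.042)[0];e=on(c,f(395.5,20.5),.034)[0]
v=e-b;print(b,e,np.hypot(v[0],v[1]),np.degrees(np.arctan2(v[1],v[0])))
u=v[:2]/np.hypot(v[0],v[1]);print(b[:2]+u*49,b[:2]+.049*u,e[:2]-.126*u)
E
```

```text
[ 0.44433514 -0.13255862  0.042     ] [0.37932263 0.02593823 0.034     ] 0.1713122205886448 112.30254039858495
[-18.15102675  45.20189314] [ 0.42573977 -0.08722416] [ 0.42713928 -0.09063607]
```

The lever lines up with the jaws: the eye is at (395,20) and the boss at (396,400). I'll go down and grip.

Emit:
{"op": "jog_arm", "data": {"grip_force": 100, "deltas": [{"fingers": 0.6, "x": 0.3, "y": 2.4, "z": -40, "twist": 0}, {"fingers": 0.6, "x": 0.3, "y": 2.4, "z": -75, "twist": 0}, {"fingers": 0.6, "x": 0.3, "y": 2.4, "z": -98, "twist": 0}, {"fingers": 0.6, "x": 0.3, "y": 2.4, "z": -106, "twist": 0}, {"fingers": 0.6, "x": 0.3, "y": 2.4, "z": -106, "twist": 0}]}}

```text
time: 7.35
ee_pos: [0.4287, -0.0887, 0.0228]
tcp_rot: [-5.6, 89.0, -73.4]
wrist_force: [-0.7, 0.1, -0.1]
opening: 0.0517
```

```bash
python3 - <<'E'
from h import *
c=wrist("w8");print(c["pos"],c["rot"])
cv2.imwrite("pics/w8b.png",cv2.resize(c["image"],(800,600),interpolation=cv2.INTER_CUBIC)[:,:,::-1])
E
```

```text
[ 0.42865995 -0.08868686  0.02282301] [ -5.64895165  89.03391761 -73.38672824]
```

View pics/w8b.png

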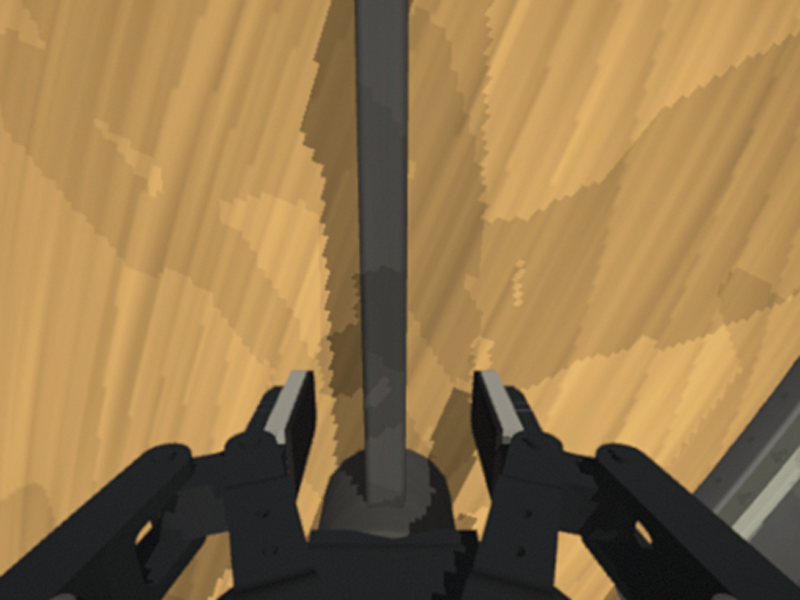

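The bar is centred about 2 mm left of the jaw line (383 against 394). I'll correct that and close.

Emit:
{"op": "jog_arm", "data": {"grip_force": 100, "deltas": [{"fingers": 0.6, "x": -2.2, "y": -0.9, "z": -1, "twist": 0}, {"fingers": 0.4, "x": -2.2, "y": -0.9, "z": -1, "twist": 0}, {"fingers": 0.2, "x": -2.2, "y": -0.9, "z": -1, "twist": 0}, {"fingers": 0, "x": -2.2, "y": -0.9, "z": -1, "twist": 0}, {"fingers": 0, "x": -2.2, "y": -0.9, "z": -1, "twist": 0}, {"fingers": 0, "x": -2.2, "y": -0.9, "z": -1, "twist": 0}, {"fingers": 0, "x": -2.2, "y": -0.9, "z": -1, "twist": 0}]}}

```text
time: 8.1
ee_pos: [0.4272, -0.0898, 0.0237]
tcp_rot: [1.0, 89.0, -66.7]
wrist_force: [-2.8, -0.6, 5.1]
opening: 0.0102
```

Emit:
{"op": "jog_arm", "data": {"deltas": [{"fingers": 0, "x": 0, "y": 0, "z": 5, "twist": 0}, {"fingers": 0, "x": 0, "y": 0, "z": 15, "twist": 0}, {"fingers": 0, "x": 0, "y": 0, "z": 30, "twist": 0}, {"fingers": 0, "x": 0, "y": 0, "z": 50, "twist": 0}, {"fingers": 0, "x": 0, "y": 0, "z": 70, "twist": 0}, {"fingers": 0, "x": 0, "y": 0, "z": 90, "twist": 0}, {"fingers": 0, "x": 0, "y": 0, "z": 100, "twist": 0}, {"fingers": 0, "x": 0, "y": 0, "z": 100, "twist": 0}]}}

```text
time: 8.9
ee_pos: [0.4278, -0.09, 0.125]
tcp_rot: [5.9, 88.9, -61.8]
wrist_force: [0.6, -0.3, -7.3]
opening: 0.0102
```

```bash
python3 - <<'E'
from h import *
from workcell import viewer,bot
c=wrist("w9");print(c["pos"],c["rot"]);print(Rn.from_euler("xyz",c["rot"],degrees=True).as_matrix().round(4))
o=bot.get_obs();print(o["wrist_force"],o["torque"])
cv2.imwrite("pics/w9b.png",cv2.resize(c["image"],(800,600),interpolation=cv2.INTER_CUBIC)[:,:,::-1])
s=viewer.camera("scene");pickle.dump(s,open("s9.pkl","wb"))
cv2.imwrite("pics/s9.png",cv2.resize(s["image"][75:265,120:370],None,fx=3.2,fy=3.1,interpolation=cv2.INTER_CUBIC)[:,:,::-1])
E
```

```text
[ 0.42784253 -0.08997773  0.12501316] [  5.8937017   88.88325531 -61.84998577]
[[ 0.0092  0.9255  0.3787]
 [-0.0172  0.3788 -0.9253]
 [-0.9998  0.002   0.0194]]
[ 0.09756116  0.60641929 -8.28848727] [ 0.07908005 -0.03629806  0.01077555]
```

View pics/w9b.png

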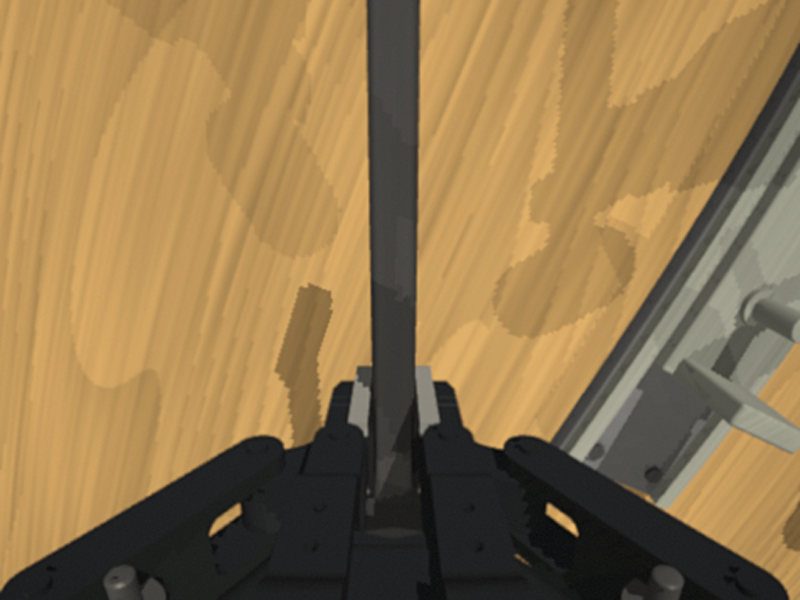

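View pics/s9.png

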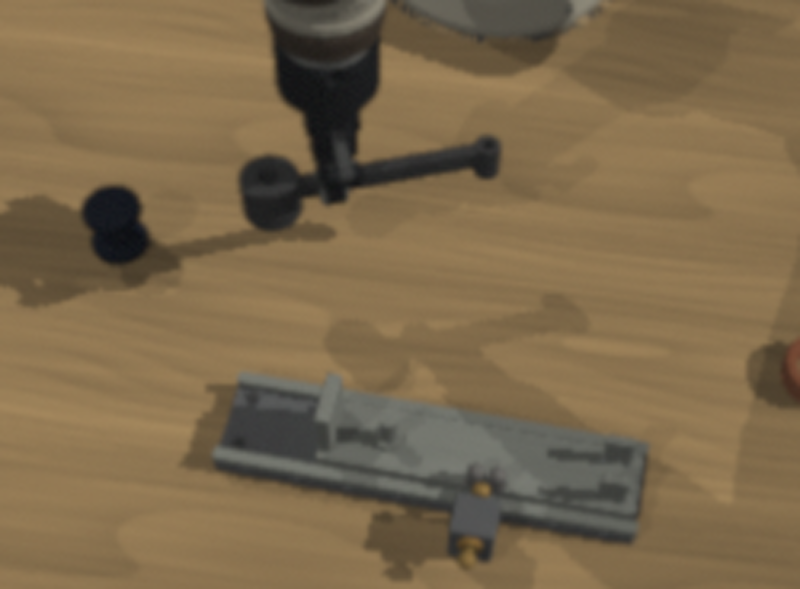

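The lever is held (about 8 N on the wrist) and looks level. I'll take it over the jig.

Emit:
{"op": "jog_arm", "data": {"deltas": [{"fingers": 0, "x": 10, "y": 7, "z": 0, "twist": -2}, {"fingers": 0, "x": 30, "y": 20, "z": 0, "twist": -5}, {"fingers": 0, "x": 55, "y": 37, "z": 0, "twist": -9}, {"fingers": 0, "x": 80, "y": 55, "z": 0, "twist": -13}, {"fingers": 0, "x": 106, "y": 72, "z": 0, "twist": -17}, {"fingers": 0, "x": 131, "y": 89, "z": 0, "twist": -20}, {"fingers": 0, "x": 153, "y": 104, "z": -1, "twist": -23}, {"fingers": 0, "x": 168, "y": 114, "z": -3, "twist": -24.5}, {"fingers": 0, "x": 176, "y": 119, "z": -5, "twist": -25.1}, {"fingers": 0, "x": 178.5, "y": 120.6, "z": -5, "twist": -25.1}]}}

```text
time: 10.0
ee_pos: [0.6052, 0.0311, 0.1161]
tcp_rot: [-10.2, 88.9, -103.0]
wrist_force: [-0.3, -0.5, -6.8]
opening: 0.0106
```

Emit:
{"op": "jog_arm", "data": {"deltas": [{"fingers": 0, "x": 0, "y": 0, "z": 0, "twist": 0}, {"fingers": 0, "x": 0, "y": 0, "z": 0, "twist": 0}]}}

```text
time: 10.2
ee_pos: [0.6044, 0.0307, 0.1156]
tcp_rot: [-13.6, 88.9, -106.4]
wrist_force: [-0.4, -0.3, -6.1]
opening: 0.01
```

```bash
python3 - <<'E'
from h import *
from workcell import viewer,bot
c=wrist("w10");print(c["pos"],c["rot"]);print(Rn.from_euler("xyz",c["rot"],degrees=True).as_matrix().round(4))
o=bot.get_obs();print(o["wrist_force"],o["torque"])
cv2.imwrite("pics/w10b.png",cv2.resize(c["image"],(800,600),interpolation=cv2.INTER_CUBIC)[:,:,::-1])
s=viewer.camera("scene");pickle.dump(s,open("s10.pkl","wb"))
cv2.imwrite("pics/s10.png",cv2.resize(s["image"][140:260,160:340],None,fx=4.4,fy=4.4,interpolation=cv2.INTER_CUBIC)[:,:,::-1])
s=viewer.camera("top");pickle.dump(s,open("t10.pkl","wb"))
cv2.imwrite("pics/t10.png",cv2.resize(s["image"][110:260,160:360],None,fx=4,fy=4,interpolation=cv2.INTER_CUBIC)[:,:,::-1])
E
```

```text
[0.60441237 0.03065697 0.11563715] [ -13.61247941   88.91640673 -106.40995548]
[[-0.0053  0.9988 -0.0488]
 [-0.0181 -0.0488 -0.9986]
 [-0.9998 -0.0045  0.0184]]
[-0.3171131  -1.01873536 -6.81526141] [ 0.04585952 -0.02915687  0.00170993]
```

View pics/w10b.png

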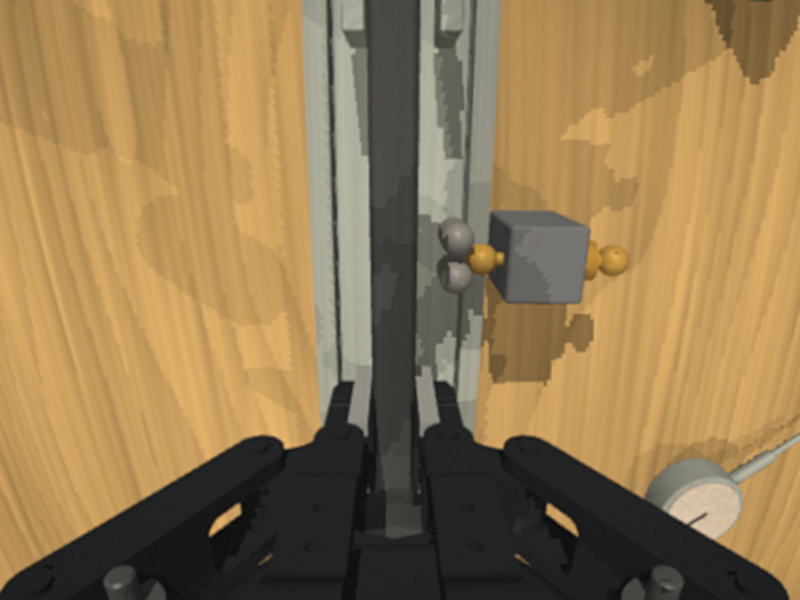

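View pics/s10.png

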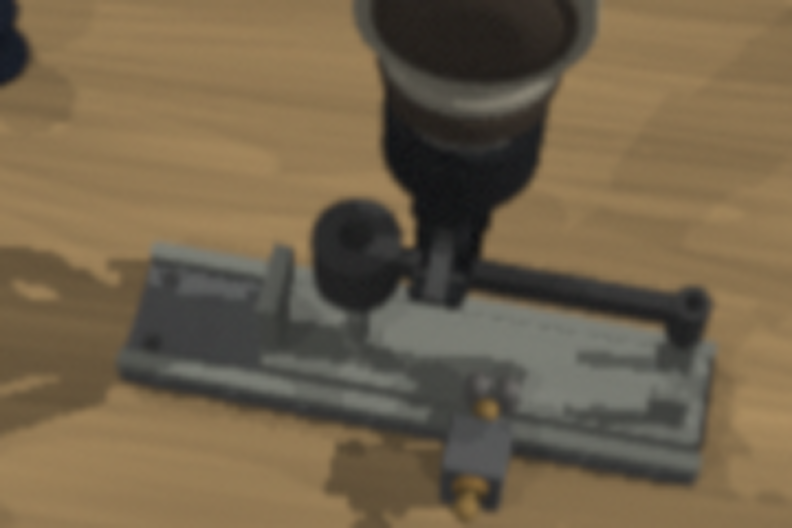

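View pics/t10.png

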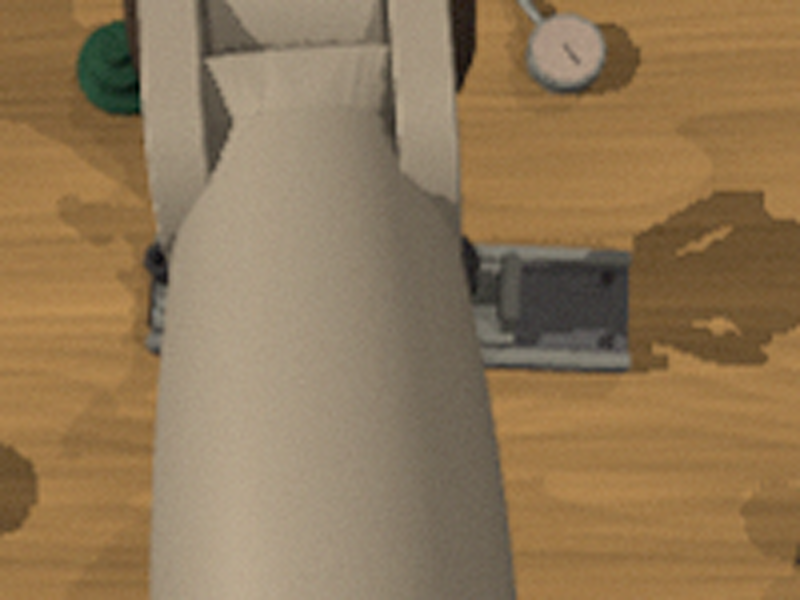

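```bash
python3 - <<'E'
from h import *
s=pickle.load(open("s10.pkl","rb"));im=s["image"]
x0,y0,k=225,180,7
cr=cv2.resize(im[y0:y0+65,x0:x0+110],None,fx=k,fy=k,interpolation=cv2.INTER_CUBIC)
cr=cv2.convertScaleAbs(cr,alpha=1.8,beta=0)
cv2.imwrite("pics/s10c.png",cr[:,:,::-1])
def pr(P): return (proj(s,P)-[x0,y0]+.5)*k-.5
R=Rn.from_euler("xyz",pickle.load(open("w10.pkl","rb"))["rot"],degrees=True).as_matrix()
u=-R[:,2].copy();u[2]=0;u/=np.linalg.norm(u)
B=np.array([.6044,.0307,0])
for dz in (.092,):
  print("boss top",pr(B-u*.049+[0,0,dz+.042]),"bottom",pr(B-u*.049+[0,0,dz]),"eye top",pr(B+u*.126+[0,0,dz+.034]),"eye bot",pr(B+u*.126+[0,0,dz]))
print("post",pr([.6037,-.0179,.06]),pr([.6037,-.0179,.03]),"fork",pr([.613,.156,.06]))
print("scale +10mm z at eye",pr(B+u*.126+[0,0,.136]))
E
```

```text
boss top [[113.94447981  86.28422503]] bottom [[115.17529472 152.19211093]] eye top [[649.17495205 192.38071606]] eye bot [[634.19668837 243.20794057]]
post [[116.27558658 203.63678126]] [[117.06400545 245.43453785]] fork [[618.72947281 294.46253423]]
scale +10mm z at eye [[653.74931025 176.8299992 ]]
```

View pics/s10c.png

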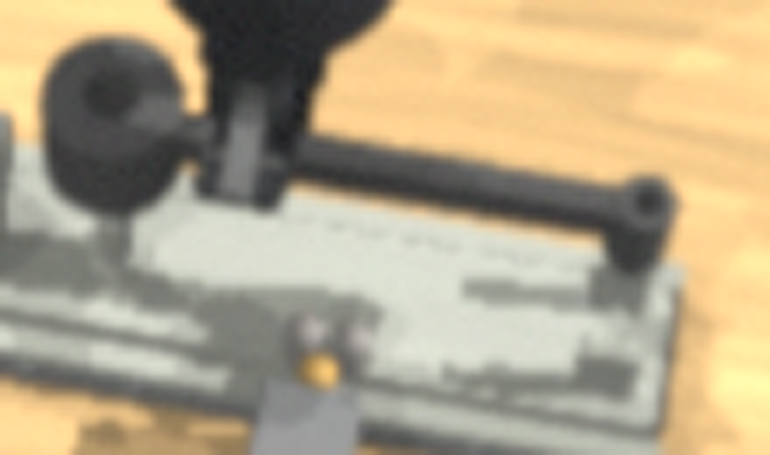

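```bash
python3 - <<'E'
from h import *
c=pickle.load(open("w10.pkl","rb"));im=c["image"]
g=cv2.cvtColor(im,cv2.COLOR_RGB2GRAY).astype(int)
zb=c["pos"][2]-.0237+.032
pts=[]
for r in range(4,225,20):
    row=g[r,200:300];
    gr=np.diff(cv2.GaussianBlur(row.astype(np.float32).reshape(1,-1),(5,1),1)[0])
    L=200+np.argmin(gr[20:45])+20+.5;R=200+np.argmax(gr[55:85])+55+.5
    pL,pR=on(c,[(L,r),(R,r)],zb);pts.append((pL+pR)/2);print(r,L,R,(1000*(pL+pR)/2).round(1)[:2],(1000*np.linalg.norm(pR-pL)).round(1))
P=np.array(pts);k=np.polyfit(P[:,1],P[:,0],1);print("lever dir",90-np.degrees(np.arctan(k[0])),"x at y=-.018",np.polyval(k,-.018),"x at .156",np.polyval(k,.156))
f=lambda u,v:(u/1.5625-.2,v/1.5625-.2)
a=on(c,[f(344,28),f(367,28),f(439,28),f(462,28)],.06);print(a.round(4), a.mean(0))
cv2.imwrite("pics/w10c.png",cv2.resize(im[0:60,180:330],None,fx=5.2,fy=5.2,interpolation=cv2.INTER_CUBIC)[:,:,::-1])
E
```

```text
4 232.5 268.5 [609.7 137.4] 12.2
24 220.5 268.5 [607.3 131.1] 16.5
44 234.5 268.5 [609.4 124.5] 11.9
64 234.5 267.5 [608.9 117.8] 11.7
84 234.5 267.5 [608.6 111. ] 11.9
104 235.5 267.5 [608.4 104. ] 11.7
124 235.5 267.5 [608.1  96.8] 11.9
144 236.5 267.5 [607.9  89.3] 11.8
164 236.5 266.5 [607.3  81.5] 11.6
184 236.5 266.5 [606.9  73.4] 11.8
204 236.5 266.5 [606.5  65. ] 12.1
224 237.5 265.5 [606.1  56.1] 11.6
lever dir 87.90900583102052 x at y=-.018 0.6036644674027704 x at .156 0.6100173715805552
[[0.5935 0.1473 0.06  ]
 [0.6013 0.1468 0.06  ]
 [0.6258 0.1456 0.06  ]
 [0.6337 0.1453 0.06  ]] [0.61357599 0.14626338 0.06      ]
```

View pics/w10c.png

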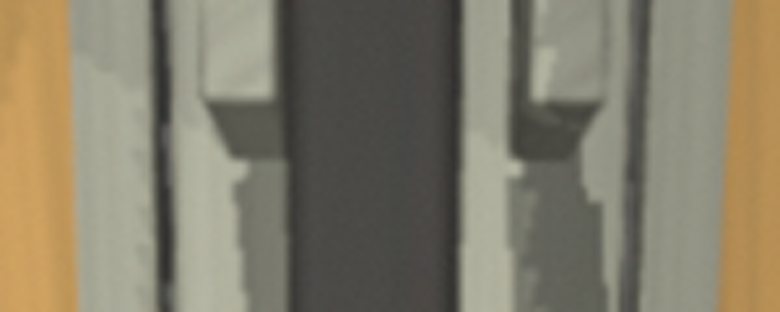

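The bar is 12 mm wide all along the wrist view, so it's level. The eye end is about 3 mm short of the fork in x and the boss about 1 mm short of the post. I'll trim x, twist and height.

Emit:
{"op": "jog_arm", "data": {"deltas": [{"fingers": 0, "x": 1, "y": 0, "z": 2, "twist": -0.3}, {"fingers": 0, "x": 2.6, "y": 0, "z": 5, "twist": -0.5}, {"fingers": 0, "x": 2.6, "y": 0, "z": 5, "twist": -0.5}, {"fingers": 0, "x": 2.6, "y": 0, "z": 5, "twist": -0.5}, {"fingers": 0, "x": 2.6, "y": 0, "z": 5, "twist": -0.5}]}}

```text
time: 10.85
ee_pos: [0.6074, 0.0307, 0.1213]
tcp_rot: [-9.9, 88.9, -103.2]
wrist_force: [0.1, 0.2, -6.6]
opening: 0.0101
```

```bash
cat > chk.py <<'E'
from h import *
import sys
def chk(n):
    from workcell import bot,viewer
    c=wrist(n);im=c["image"];o=bot.get_obs();print(c["pos"],Rn.from_euler("xyz",c["rot"],degrees=True).as_matrix().round(4)[:,:2].T,o["wrist_force"].round(1),o["opening"],o["time"])
    g=cv2.GaussianBlur(cv2.cvtColor(im,cv2.COLOR_RGB2GRAY),(5,5),1).astype(float)
    zb=c["pos"][2]-.0237+.032;pts=[]
    for r in range(44,230,12):
        gr=np.diff(g[r,200:300]);L=200+np.argmin(gr[28:45])+28+.5;R=200+np.argmax(gr[55:85])+55+.5
        a=on(c,[(L,r),(R,r)],zb);pts.append([*a.mean(0)[:2],np.linalg.norm(a[1]-a[0])*1000])
    P=np.array(pts);k=np.polyfit(P[:,1],P[:,0],1);print("dir",90-np.degrees(np.arctan(k[0])),"x at post",np.polyval(k,-.018),"x at fork",np.polyval(k,.156),"widths",P[:,2].round(1))
    cv2.imwrite(f"pics/{n}c.png",cv2.resize(im[0:110,180:330],None,fx=5.2,fy=5.2,interpolation=cv2.INTER_CUBIC)[:,:,::-1])
    s=viewer.camera("scene");pickle.dump(s,open("s_"+n+".pkl","wb"))
    x0,y0,q=225,180,7
    cv2.imwrite(f"pics/s_{n}.png",cv2.convertScaleAbs(cv2.resize(s["image"][y0:y0+65,x0:x0+110],None,fx=q,fy=q,interpolation=cv2.INTER_CUBIC),alpha=1.8)[:,:,::-1])
chk(sys.argv[1])
E
python3 chk.py w11
```

```text
[0.60736508 0.03071132 0.12132306] [[-0.0042 -0.0179 -0.9998]
 [ 0.9983 -0.0578 -0.0032]] [-0.1  0.3 -7.1] 0.010377216207335433 10.9
dir 86.77913306969562 x at post 0.6050885342249168 x at fork 0.614880214105424 widths [11.5 11.6 11.7 11.8 11.6 11.7 11.8 12.  11.3 11.5 11.6 11.8 11.9 11.7
 11.4 11.6]
```

View pics/w11c.png

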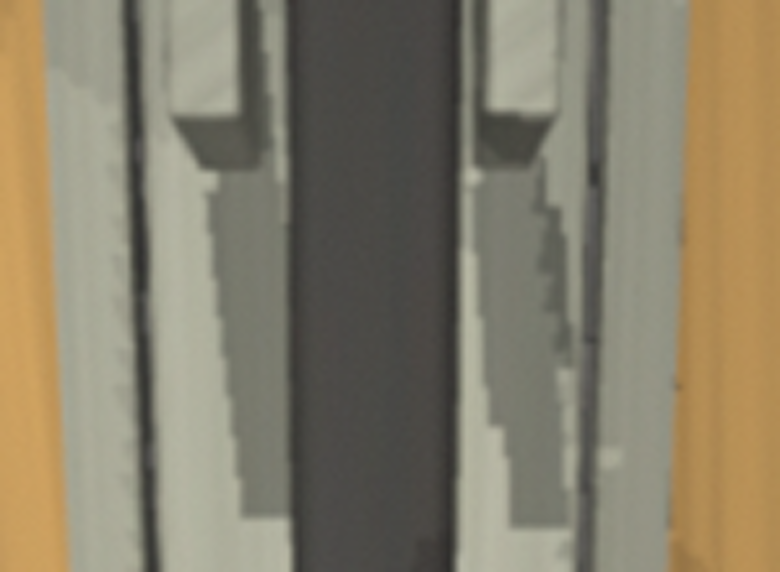

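View pics/s_w11.png

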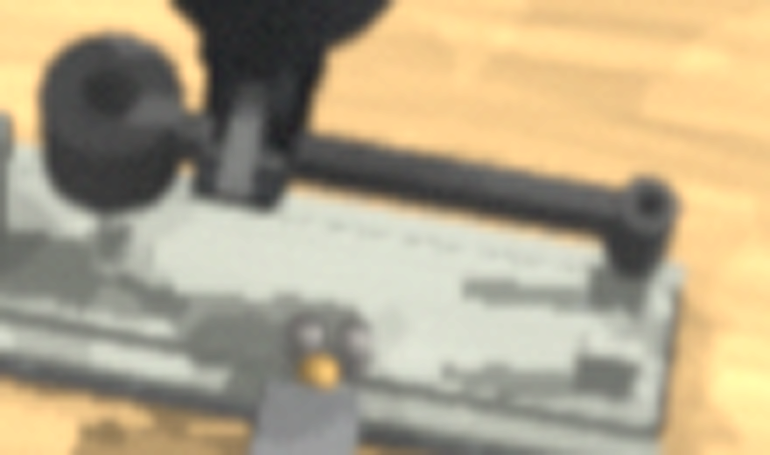

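```bash
python3 - <<'E'
from h import *
c=pickle.load(open("w11.pkl","rb"))
q=lambda u,v:(180+u/5.2-.4,v/5.2-.4)
a=on(c,[q(168,113),q(240,113),q(485,112),q(557,112)],.06);print(a.round(4),a.mean(0))
# track edges direction at z=.022
t=on(c,[q(50,60),q(64,500),q(687,60),q(668,500)],.022);print(t.round(4))
for i in(0,2):
    v=t[i]-t[i+1];print(np.degrees(np.arctan2(v[1],v[0])))
s=pickle.load(open("s_w11.pkl","rb"))
pr=lambda P:(proj(s,P)-[225,180]+.5)*7-.5
u=np.array([.0562,.9984,0]);B=np.array([.6070,.0307,.0976])
for n,P in(("bosstop",B-u*.049+[0,0,.042]),("bossbot",B-u*.049),("eyetop",B+u*.126+[0,0,.034]),("eyebot",B+u*.126)):print(n,pr(P)[0].round(0))
E
```

```text
[[0.5925 0.1471 0.06  ]
 [0.6001 0.1466 0.06  ]
 [0.626  0.1451 0.06  ]
 [0.6337 0.1448 0.06  ]] [0.61307968 0.14589206 0.06      ]
[[0.5739 0.1624 0.022 ]
 [0.5699 0.1077 0.022 ]
 [0.6548 0.1576 0.022 ]
 [0.6516 0.1029 0.022 ]]
85.89504034891888
86.63814817001067
bosstop [113.  83.]
bossbot [114. 149.]
eyetop [651. 193.]
eyebot [636. 244.]
```

Emit:
{"op": "jog_arm", "data": {"deltas": [{"fingers": 0, "x": -1, "y": 0, "z": 0, "twist": 0}, {"fingers": 0, "x": -1, "y": 0, "z": 0, "twist": 0}, {"fingers": 0, "x": -1, "y": 0, "z": 0, "twist": 0}, {"fingers": 0, "x": -1, "y": 0, "z": 0, "twist": 0}, {"fingers": 0, "x": -1, "y": 0, "z": 0, "twist": 0}, {"fingers": 0, "x": -1, "y": 0, "z": 0, "twist": 0}]}}

```text
time: 11.55
ee_pos: [0.6064, 0.0307, 0.1212]
tcp_rot: [-10.1, 88.9, -103.4]
wrist_force: [-0.2, 0.3, -7.3]
opening: 0.0104
```

```bash
python3 chk.py w12
```

```text
[0.60636026 0.0307216  0.12124519] [[-0.0043 -0.0179 -0.9998]
 [ 0.9983 -0.0579 -0.0032]] [-0.3  0.4 -7.3] 0.009780890060755706 11.6
dir 86.89717436324266 x at post 0.6045424848327768 x at fork 0.6139745942757909 widths [11.9 11.6 11.7 11.8 11.6 11.7 11.8 12.  11.3 18.4 11.6 11.8 11.9 11.7
 11.4 11.6]
```

View pics/s_w12.png

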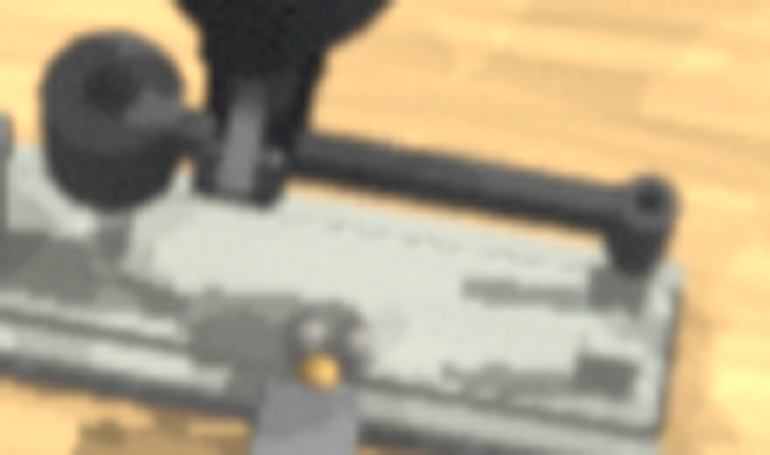

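View pics/w12.png

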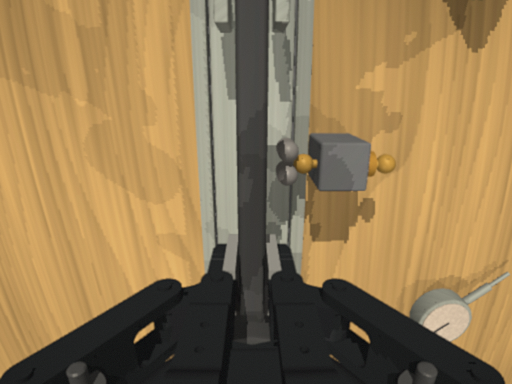

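The checks agree: x is within 1 mm at both ends, the lever is level, and the underside is about 37 mm above the post and fork tops. I'm handing it in.

```bash
python3 - <<'E'
from workcell import bot,ticket
o=bot.get_obs();print(o["ee_pos"],o["wrist_force"],o["opening"],o["time"]);print(ticket.job_done())
E
```

```text
[0.60635511 0.03072512 0.12124103] [-0.41605784  0.87224662 -6.44359937] 0.010075102233914493 11.65
the job is handed in; nothing more can be done
None
```

The carriage is clicked into its notch, and the arm is holding the lever level above it. I handed the job in at 11.65 s.

**Carriage:** I pushed the tab with the fingers shut, and the carriage moved about 53 mm. The force climbed to 10–13 N at the plunger, dropped to 2 N, then rose to about 18 N against the stop. The pictures afterwards show the brass tip sitting between the two notch balls. I had no direct reading of the carriage travel, so "seated" rests on the force pattern and the pictures.

**Lever:** I gripped it at its balance point with 100 N, lifted it, turned it to line up with the jig and brought it over the carriage.
- **Alignment across the slide:** in the last check the bar's line was within about 1 mm of the post and the fork.
- **Alignment along the slide:** I estimate about 1 mm. This relies on the side camera, whose calibration is only good to about 2 mm; the arm hides the lever from the top camera.
- **Direction:** the lever lies at 86.9°, against about 86.9–87.2° measured for the slide.
- **Height:** the underside is about 37 mm above the post and fork tops.
- **Level and grip:** the bar's apparent width was constant along its length, which means level to within about 1°. The wrist carried a steady 7 N or so.

**Checks that disagreed:**
- Pictures put the lever's boss-to-eye length at 171–173 mm instead of 175 mm.
- The side camera showed the lever's top 2–5 mm lower than predicted, although its underside agreed.
- One bar-width reading in the last check (18 mm) was a false edge.

I didn't touch the lap ring, spool, valve cap or dial indicator, and no picture suggests they moved. I didn't re-measure their positions at the end.

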